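Close the seed tin and bar its lid against mice

ROBOT

A 7-joint arm with a two-finger parallel gripper is mounted at the origin on the work surface. World frame = base frame: x ahead of the robot, y to its left, z up, the work surface at z = 0. Lengths are in m, angles in rad, forces in N, time in s.
With the tool pointing down it reaches from about 0.4 to 0.85 m from the base axis. Payload 6.9 kg.
Tool frame: the origin (TCP) lies midway between the tips of the shut fingers; the grasp point (between the pads) lies behind it (ctrl.pinch_z is the z of the grasp point in the tool frame, in m); z points along the fingers, y is the line along which they close (so a half turn about z gives the same grasp; the last joint's range is limited). The gripper opens to 85 mm and grips with 20 to 120 N. Pads are 22 mm wide; open, the fingers measure 114 mm over their backs; the gripper's body (76 mm by 85 mm) begins 54 mm behind the grasp point. The pads swing forward as they close: fully open they stand 13 mm farther back than shut.
Start: joints at [-1.188, 0.507, -0.238, 1.5, 0.126, 1.149, -0.155], TCP at [0.171, 0.601, 0.231] pointing down, gripper open.
Joint ranges: [-3.08, 3.08], [-0.24, 2.05], [-1.43, 1.35], [0, 2.5], [-1.52, 4.66], [0.17, 1.96], [-2.89, 2.89]. Speed limits (rad/s): [2.39, 2.39, 3.14, 3.14, 3.14, 3.14, 3.14].

INTERFACE

Orientations are given as a unit quaternion [w, x, y, z].
In Python, from station import ctrl, get_state, vision, ticket, models gives the robot as it stands. Calls block until the motion is done:
- ctrl.movep(position, orientation): joint-space move of the TCP to a pose.
- ctrl.movel(position, frame=None, max_speed=0.15): straight line of the TCP; frame=None keeps the orientation; max_speed is the mean speed in m/s.
- ctrl.set_joints(angles): joint-space move.
- ctrl.ungrasp() and ctrl.close_gripper(force=None): open the fingers fully, or close them until they stop; force is the grip in N (None keeps the last).
- ctrl.pause(seconds).
- ctrl.ik(position, orientation): joint angles nearest the present ones, or None.
- get_state(): the state.
- vision.grab_frame(name): name is "side" or "top" or "wrist"; returns (picture, depth): 420x560x3 uint8, blue, green, red; 420x560 float32, m along the optical axis (not along the pixel's ray), 0 where there is no reading.
- vision.camera_info(name): a dict with "mtx" (3x3 intrinsics, pixels), "R" (3x3) and "t" (3): a world point X has camera coordinates R X + t; the wrist camera has in their place "hand_eye" (4x4, takes a point from camera to tool coordinates, whose origin is the TCP and whose axes are the flange's). Camera axes: x right, y down, z forward; pixel columns grow to the right and rows downward; lengths in m; the calibration is good to about 2 mm. A picture is of the moment at which its call begins: read the wrist's pose just before it. camera_info takes no time and is no camera call.
A pose or a line that the arm cannot do raises ctrl.Unreachable and nothing moves.
- ticket.close_job(): hands the job in; it is judged then, once.
Trained networks look in the newest picture that a camera, given by its name, has taken for a name from the list of things; names that differ only in an ending like _2 or _b are one class to them, and where a whole thing is asked for, a point or a joint stands for the part that bears it (a point fixed in the world has none). Each returns a list of dicts, best first, with "p" (0 to 1); they miss things now and then, are a little off and sometimes report something else, mostly with a low value. They report only what shows in the picture. A call takes as long as a camera call.
- models.recognise(camera, target): "point" ([column, row] in pixels, amid what is visible of it).
- models.masks_of(camera, target): "mask" (420x560 bool, what is visible of it) and "point" ([column, row] in pixels, amid what is visible of it).
The state is a dict: "time": time; "qpos": joint angles; "qd": joint speeds; "tau": joint torques, N m; "tcp_pos": TCP position; "eef_rot": TCP orientation; "contact_force": force on the tool from outside, world axes, zero at the start; "wrist_torque": the same for the moment, N m; "width": finger opening in m; "gripper_force": force on a finger pad.
Only numpy, scipy, OpenCV 4.12 (cv2) and the standard library are available. Lean on these libraries where they do the work, as an engineer would, in place of code of your own. Each camera call takes 0.05 s, during which the arm holds its last target. There are 200 camera calls.

TASK

Put the knobbed lid on the open seed tin so that it sits right down and level on the rim, then lay the long square wooden bar across above it, resting level in the notches of both uprights, so that mice cannot lift the lid. Set both down without dropping them and leave the other things on the bench where they are.

Things in the scene. Friction and masses are not known exactly. Their poses are not given: they have to be found in the camera images.
- stand: Fixed plywood board 230 x 112 x 15 mm on the bench with a round open steel tin at its middle and a notched wooden upright on either side. Origin: centre of its underside, under the tin's axis; x through both uprights, z up. Uprights: centres 85 mm either way along x, 18 mm thick in x, 46 mm wide in y, prong tips 150 mm above the bench
- tin_rim (a point): Centre of the tin's open mouth, at rim height, 90 mm above the bench; axes as the stand. The tin is 90 mm across outside, narrowing over its top 8 mm to 84 mm at the rim; paper seed packets stand inside below the rim
- notch_near (a point): Middle of the notch floor of the upright at stand x = -85 mm (nearer the robot), 127 mm above the bench. The notch is open along the stand's x; its floor is flat, 22 mm wide in y, its sides flare to about 34 mm at the mouth 23 mm higher
- notch_far (a point): The same for the equal notch of the upright at stand x = +85 mm, 127 mm above the bench
- lid: The tin's loose steel lid, right way up: 103 mm across, top plate 3.5 mm thick, skirt reaching 14 mm below it (96 mm across inside: 3 mm play round the tin), dark wooden knob 24 mm across, 22 mm tall. 110 g. Origin: centre of the skirt's lower edge, z up; plate underside at z = 14 mm, upper face 17.5, knob top 39.5. Seated, its origin is 14 mm below the rim
- lid_knob (a point): Middle of the lid's knob, 28.5 mm above the lid's origin
- bar: Loose square wooden bar 250 x 18 x 18 mm, about 70 g, lying on the bench. Origin: centre of its underside; x along its length, z up
- bar_center (a point): Centre of the bar, 9 mm above its underside. In the notches it is 136 mm above the bench
- jar_lid: Bystander: smaller knobless steel jar lid, 68 mm across, 13 mm tall; origin centre of underside
- dibber: Bystander: short wooden T-handled dibber with a tapered tip, about 155 mm long, 80 mm over the handle, 18 mm thick, lying flat; origin on its underside 63 mm from the handle's end, x towards the tip
- pot: Bystander: empty clay pot 100 mm across, 85 mm tall; origin centre of underside
- bottle: Bystander: green bottle 70 mm across, 170 mm tall; origin centre of underside
- mug: Bystander: white mug 80 mm across, 90 mm tall; origin centre of underside
- trowel: Bystander: flat trowel with wooden handle, lying; origin on its underside

How it is judged:
By the outcome, as a careful person would: the job done as asked, in the order asked, and still so for the second after the job is handed in, with the robot touching nothing.
It also fails if it takes over 61 s, if anything falls off the work surface, if the arm or the gripper's body presses on something with over 40 N, if the wrist force passes 120 N, or if a joint passes its speed limit or range.

## Working session

There is one attempt and no reset: what is moved stays moved. The work goes in short steps, each a Python script; the robot and the scene stay as the last script left them, time stands still between calls to the robot, and variables do not carry over. Pictures are saved under pics/ and viewed, at most 10 in all, crops included, and the job is handed in when it is done.

```bash
ls; mkdir -p pics
cat > h.py <<'E'
import numpy as np, cv2
from station import ctrl, get_state, vision, ticket, models
from scipy.spatial.transform import Rotation as Rn
def cam(n, st=None):
    c=vision.camera_info(n); K=np.array(c["mtx"])
    if "R" in c:
        R=np.array(c["R"]).T; t=-R@np.array(c["t"])
    else:
        st=st or get_state(); q=st["eef_rot"]; Rt=Rn.from_quat([q[1],q[2],q[3],q[0]]).as_matrix()
        H=np.array(c["hand_eye"]); R=Rt@H[:3,:3]; t=Rt@H[:3,3]+np.array(st["tcp_pos"])
    return K,R,t
def cloud(n,d,st=None):
    K,R,t=cam(n,st); v,u=np.mgrid[:d.shape[0],:d.shape[1]]
    P=np.stack([(u-K[0,2])/K[0,0]*d,(v-K[1,2])/K[1,1]*d,d],-1)@R.T+t
    P[d<=0]=np.nan
    return P
def down(yaw):  # tool z down, tool x at yaw in world
    r=Rn.from_euler('z',yaw)*Rn.from_euler('x',np.pi); q=r.as_quat(); return [q[3],q[0],q[1],q[2]]
E
python3 - <<'E'
from h import *
for n in ["top","side"]:
    im,d=vision.grab_frame(n); cv2.imwrite(f"pics/{n}.png",im); P=cloud(n,d); np.save(f"{n}.npy",P)
    for o in ["stand","lid","bar","jar_lid","dibber","lid_knob"]:
        r=models.masks_of(n,o)
        for k in r[:2]:
            m=k["mask"]; Q=P[m]; Q=Q[~np.isnan(Q[:,0])]
            print(n,o,round(k["p"],2),np.round(k["point"]),m.sum(),np.round(np.median(Q,0),3),np.round(np.percentile(Q,2,0),3),np.round(np.percentile(Q,98,0),3))
            if k is r[0]: np.save(f"m_{n}_{o}.npy",m)
print(get_state(), ctrl.pinch_z)
E
```

```text
pics
top stand 0.81 [269. 226.] 2065 [0.509 0.029 0.017] [ 0.404 -0.038  0.004] [0.621 0.096 0.147]
top lid 0.55 [207. 242.] 679 [0.448 0.257 0.017] [0.404 0.211 0.005] [0.494 0.303 0.039]
top lid 0.22 [366. 228.] 354 [ 0.494 -0.303  0.017] [ 0.376 -0.333  0.004] [ 0.6   -0.271  0.026]
top bar 0.66 [364. 232.] 411 [ 0.484 -0.299  0.017] [ 0.366 -0.333  0.001] [ 0.6   -0.264  0.026]
top jar_lid 0.82 [347. 157.] 286 [ 0.747 -0.251  0.012] [ 0.717 -0.281 -0.001] [ 0.778 -0.222  0.024]
top dibber 0.68 [219. 157.] 291 [0.76  0.21  0.016] [0.661 0.181 0.001] [0.8   0.25  0.026]
side stand 0.79 [258. 218.] 3056 [0.504 0.008 0.033] [ 0.4   -0.045  0.003] [0.617 0.078 0.145]
side lid 0.64 [236. 173.] 594 [0.444 0.244 0.017] [0.399 0.204 0.003] [0.49 0.3  0.04]
side bar 0.72 [357. 296.] 513 [ 0.746 -0.258  0.012] [ 0.715 -0.288 -0.002] [ 0.777 -0.216  0.018]
side bar 0.71 [256. 320.] 869 [ 0.477 -0.304  0.017] [ 0.362 -0.339  0.001] [ 0.594 -0.27   0.022]
side jar_lid 0.78 [358. 295.] 470 [ 0.746 -0.258  0.013] [ 0.715 -0.288  0.005] [ 0.776 -0.226  0.018]
side dibber 0.82 [327. 177.] 224 [0.7
[... 270 characters left out ...]
pos': array([-1.18751452,  0.50748856, -0.2376263 ,  1.50017463,  0.12570177,
        1.14890847, -0.15478988]), 'qd': array([ 0.00052133,  0.000666  , -0.00099656, -0.00081439, -0.00076696,
       -0.00026958, -0.00080795]), 'tau': array([-6.51141763e-04, -6.20181942e+01, -2.18433917e+00, -2.49926591e+01,
        1.39805884e-02,  2.10820777e-03,  2.61074695e-05]), 'tcp_pos': array([0.17140035, 0.6010375 , 0.23129176]), 'eef_rot': array([-1.03382373e-05,  1.38441224e-01,  9.90370652e-01,  1.59161237e-06]), 'contact_force': array([-0.09798871,  0.09340622,  0.68996952]), 'wrist_torque': array([-0.00032548, -0.01242071, -0.03586621]), 'gripper_force': 0.0, 'width': 0.08515378713734188} -0.0187
```

View pics/top.png

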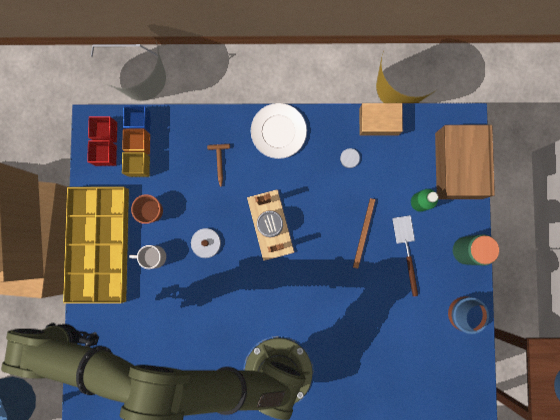

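View pics/side.png

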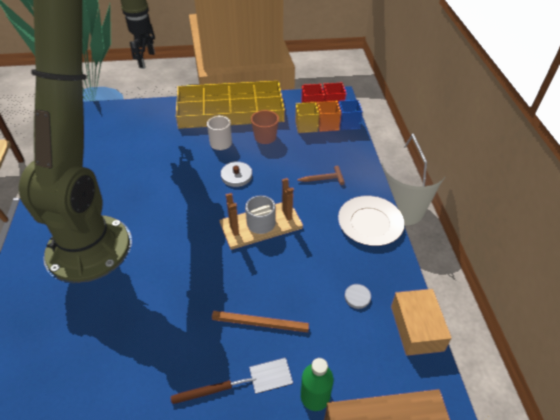

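Run:
```python
from h import *
for n in ["top","side"]:
    P=np.load(n+".npy"); f=lambda o:np.load(f"m_{n}_{o}.npy")
    Q=P.reshape(-1,3); Q=Q[~np.isnan(Q[:,0])]
    def reg(c,r,lo,hi): return Q[(np.abs(Q[:,0]-c[0])<r[0])&(np.abs(Q[:,1]-c[1])<r[1])&(Q[:,2]>lo)&(Q[:,2]<hi)]
    k=reg((.446,.255),(.06,.06),.03,.05); print(n,"knob",len(k),k.mean(0).round(4))
    k=reg((.446,.255),(.07,.07),.011,.05); print("lid circ",cv2.minEnclosingCircle(k[:,:2].astype(np.float32)))
    b=reg((.48,-.30),(.15,.06),.012,.03); print("bar",len(b),b.mean(0).round(4),cv2.minAreaRect(b[:,:2].astype(np.float32)))
    s=reg((.51,.03),(.15,.09),.13,.16); 
    for w in (s[s[:,0]<.51],s[s[:,0]>.51]): print("upr",len(w),w.mean(0).round(4),w.min(0).round(3),w.max(0).round(3))
    s=reg((.51,.03),(.06,.06),.08,.1); print("rim",len(s),cv2.minEnclosingCircle(s[:,:2].astype(np.float32)))
    s=reg((.51,.03),(.15,.09),.008,.024); print("board",len(s),cv2.minAreaRect(s[:,:2].astype(np.float32)))
```

```text
top knob 40 [0.4486 0.2552 0.0376]
lid circ ((0.44694533944129944, 0.24230246245861053), 0.08041010051965714)
bar 347 [ 0.4843 -0.2994  0.0183] ((0.48551836609840393, -0.28521928191185), (0.10380047559738159, 0.2954941391944885), 85.45845031738281)
upr 50 [0.4289 0.0076 0.1437] [ 0.416 -0.018  0.13 ] [0.442 0.031 0.156]
upr 59 [0.5939 0.0507 0.1425] [0.579 0.025 0.13 ] [0.606 0.074 0.159]
rim 119 ((0.5122633576393127, 0.028926879167556763), 0.04475348815321922)
board 1545 ((0.5089168548583984, 0.02807214856147766), (0.17747077345848083, 0.2971499562263489), 88.72425842285156)
side knob 39 [0.4444 0.2509 0.0383]
lid circ ((0.44347620010375977, 0.255064994096756), 0.05636300891637802)
bar 711 [ 0.4795 -0.3032  0.0175] ((0.4792829751968384, -0.30192291736602783), (0.02208816446363926, 0.2494610846042633), 75.38517761230469)
upr 92 [0.4264 0.0057 0.1424] [ 0.412 -0.022  0.13 ] [0.441 0.033 0.153]
upr 83 [0.5897 0.0476 0.1425] [0.576 0.02  0.13 ] [0.604 0.076 0.152]
rim 196 ((0.5090088844299316, 0.025950785726308823), 0.04595411196351051)
board 1291 ((0.5090880990028381, 0.02503761649131775), (0.2302802950143814, 0.11626645922660828), 14.752904891967773)
```

The top view shows the lid at (207,242), the stand at (270,224) and the bar at (364,232). The side view shows the lid at (236,173), the stand at (262,218) and the bar at (258,321). Both agree with the networks, apart from one jar-lid/bar mix-up. Next I look closer with the wrist camera.

```bash
cat >> h.py <<'E'
def qR(q): return Rn.from_quat([q[1],q[2],q[3],q[0]]).as_matrix()
def look(target,yaw,h):
    """TCP pose so that the wrist camera's optical axis hits target, camera h above it"""
    H=np.array(vision.camera_info("wrist")["hand_eye"]); q=down(yaw); R=qR(q)
    o=R@H[:3,3]; a=R@H[:3,2]; s=h/-a[2]
    return np.array(target)-a*s-o, q
def best_yaw(pos,yaw):
    """pick of yaw, yaw+pi the one nearest the present joints"""
    c=[]
    for y in (yaw,yaw+np.pi):
        j=ctrl.ik(list(pos),down(y))
        if j is not None: c.append((np.abs(np.array(j)-get_state()["qpos"]).max(),y))
    return min(c)[1]
def shot(name):
    st=get_state(); im,d=vision.grab_frame("wrist"); cv2.imwrite(f"pics/{name}.png",im)
    P=cloud("wrist",d,st); np.save(name+".npy",P); return im,P
def reg(P,c,r,lo,hi):
    Q=P.reshape(-1,3); Q=Q[~np.isnan(Q[:,0])]
    return Q[(np.abs(Q[:,0]-c[0])<r[0])&(np.abs(Q[:,1]-c[1])<r[1])&(Q[:,2]>lo)&(Q[:,2]<hi)]
E
python3 - <<'E'
from h import *
print(np.array(vision.camera_info("wrist")["hand_eye"]).round(3))
yaw=np.radians(14.6)
p0=[.51,.027,.3]; y=best_yaw(p0,yaw); print("yaw",y)
for n,t,h in (("w_lid",[.446,.253,.02],.3),("w_stand",[.51,.027,.09],.33)):
    p,q=look(t,y,h); print(n,p.round(3))
    try: ctrl.movep(list(p),q)
    except ctrl.Unreachable as e: print("unreach",e); continue
    ctrl.pause(.2); im,P=shot(n); print(get_state()["time"])
E
python3 -c "
import cv2,numpy as np
cv2.imwrite('pics/w2.png',cv2.resize(np.hstack([cv2.imread('pics/w_lid.png'),cv2.imread('pics/w_stand.png')]),(800,300)))"
```

```text
[[-0.001 -0.96  -0.28   0.072]
 [ 1.    -0.001  0.     0.001]
 [-0.    -0.28   0.96  -0.143]
 [ 0.     0.     0.     1.   ]]
yaw 0.25481807079117214
w_lid [0.461 0.258 0.177]
2.6083
w_stand [0.535 0.032 0.277]
3.8667
```

View pics/w2.png

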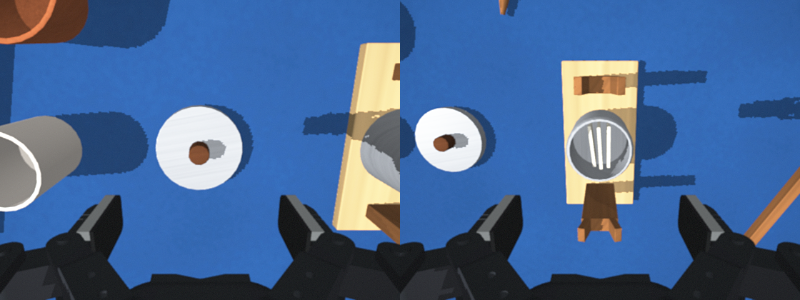

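The left half shows the lid (199,148) with its knob; the mug is clear of it. The right half shows the stand with the tin mouth at (600,145) and both uprights. I fit the positions from these views.

```bash
cat >> h.py <<'E'
from scipy.optimize import least_squares
def circ(Q,r=None):
    """fit circle to outline of xy points"""
    h=cv2.convexHull(Q[:,:2].astype(np.float32))[:,0]
    f=lambda v:np.hypot(h[:,0]-v[0],h[:,1]-v[1])-v[2]
    return least_squares(f,[*h.mean(0),.045],loss="soft_l1",f_scale=.001).x.round(4)
E
python3 - <<'E'
from h import *
for n in ("w_lid","w_stand"):
    P=np.load(n+".npy")
    k=reg(P,(.446,.253),(.03,.03),.036,.045); print(n,"knob top",len(k),k.mean(0).round(4), circ(k))
    k=reg(P,(.446,.253),(.058,.058),.013,.022); print("lid",len(k),circ(k),np.median(k[:,2]))
P=np.load("w_stand.npy")
s=reg(P,(.51,.027),(.055,.055),.086,.096); print("rim",len(s),circ(s),np.median(s[:,2]))
s=reg(P,(.51,.027),(.15,.09),.012,.018); print("board",len(s),cv2.minAreaRect(s[:,:2].astype(np.float32)))
for c in ((.428,.006),(.592,.049)):
    s=reg(P,c,(.03,.045),.146,.155); print("tips",len(s),s.mean(0).round(4),cv2.minAreaRect(s[:,:2].astype(np.float32)))
    s=reg(P,c,(.02,.02),.120,.131); print("floor",len(s),s.mean(0).round(4) if len(s) else 0)
E
```

```text
w_lid knob top 674 [0.4463 0.2575 0.04  ] [0.4458 0.2574 0.0117]
lid 10221 [0.4456 0.2572 0.0512] 0.018178453734140676
w_stand knob top 400 [0.4468 0.2562 0.0399] [0.446  0.2568 0.0116]
lid 5994 [0.446  0.257  0.0514] 0.018147839690201728
rim 1125 [0.5105 0.0296 0.0432] 0.09018032627194539
board 9594 ((0.5102049708366394, 0.029497280716896057), (0.2281760424375534, 0.1121160015463829), 14.691909790039062)
tips 482 [0.4286 0.0084 0.1493] ((0.4275963604450226, 0.007884947583079338), (0.019096078351140022, 0.05168096721172333), 14.673545837402344)
floor 693 [0.431  0.0073 0.1268]
tips 708 [0.5921 0.0511 0.1496] ((0.591858983039856, 0.051158204674720764), (0.017414139583706856, 0.05150427669286728), 14.733098983764648)
floor 764 [0.5919 0.051  0.1278]
```

```bash
python3 - <<'E'
from h import *
Y=np.radians(14.69); q=down(Y); x,y=.4458,.2572
ctrl.movep([x,y,.13],q)
ctrl.movel([x,y,.0215],max_speed=.1)
s=get_state(); print("bottom",s["contact_force"].round(1),s["tcp_pos"].round(4))
ctrl.close_gripper(60)
s=get_state(); print("shut",s["width"],s["contact_force"].round(1),s["gripper_force"])
ctrl.movel([x,y,.10],max_speed=.12)
ctrl.movel([x,y,.22],max_speed=.2)
ctrl.pause(.2); s=get_state(); print("lift",s["width"],s["contact_force"].round(1),s["time"])
im,P=shot("w_held"); cv2.imwrite("pics/side2.png",vision.grab_frame("side")[0][100:250,150:350])
k=reg(P,(x,y),(.08,.08),.20,.26); print(len(k), k.mean(0).round(4) if len(k) else 0)
E
python3 -c "
import cv2,numpy as np
a=cv2.imread('pics/w_held.png');b=cv2.resize(cv2.imread('pics/side2.png'),(560,420))
cv2.imwrite('pics/h2.png',cv2.resize(np.hstack([a,b]),(800,300)))"
```

```text
bottom [-0.1  1.1  0.5] [0.4462 0.2573 0.022 ]
shut 0.02150511186519219 [-0.4 -0.5  5.1] 58.484212160110474
lift 0.021617403344460596 [ 0.2  0.2 -0.6] 8.5583
35228 [0.4559 0.2608 0.2203]
```

View pics/h2.png

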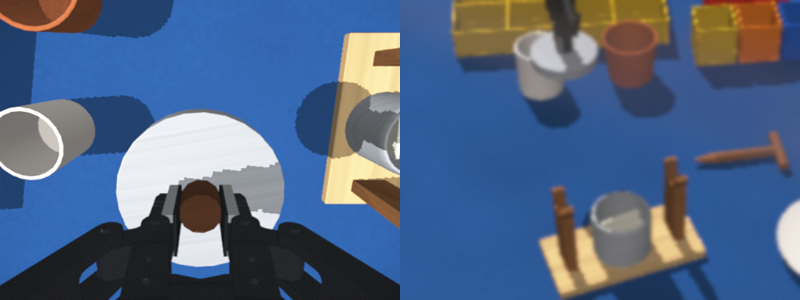

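The lid is held by its knob (200,205 in the left half), and it looks level. I check its tilt and offset in the hand.

Run:
```python
from h import *
P=np.load("w_held.npy"); t=get_state()["tcp_pos"]; print(t.round(4))
m=np.zeros((420,560),bool); m[155:380,160:400]=1
Q=P[m]; Q=Q[~np.isnan(Q[:,0])]; Q=Q[(np.abs(Q[:,2]-.217)<.012)]
for _ in range(5):
    A=np.c_[Q[:,:2]-t[:2],np.ones(len(Q))]; c=np.linalg.lstsq(A,Q[:,2],rcond=None)[0]; r=Q[:,2]-A@c; Q=Q[abs(r)<max(.0015,1.5*r.std())]
print(len(Q),"slopes",np.degrees(c[:2]).round(2),"z",c[2].round(4),r.std().round(5)); print(circ(Q))
k=reg(P,t,(.02,.02),c[2]+.018,c[2]+.03); print("knob",k.mean(0).round(4),len(k))
```

```text
[0.4455 0.257  0.2191]
26679 slopes [-0.09 -0.09] z 0.2149 0.00057
[0.4445 0.2578 0.0513]
knob [0.4477 0.2574 0.2374] 3717
```

Run:
```python
from h import *
x,y=.5108,.0292
ctrl.movel([x,y,.22],max_speed=.2)
ctrl.movel([x,y,.125],max_speed=.12)
ctrl.pause(.15); f0=get_state()["contact_force"].copy()
for z in list(np.arange(.118,.0995,-.003))+list(np.arange(.099,.0944,-.0008)):
    ctrl.movel([x,y,z],max_speed=.03); s=get_state(); f=s["contact_force"]-f0
    print(round(z,4),s["tcp_pos"].round(4),f.round(1))
    if abs(f).max()>4: break
print(s["time"],s["width"])
```

```text
0.118 [0.5106 0.0291 0.1178] [-1.4 -0.5  0. ]
0.115 [0.5107 0.0292 0.1148] [ 0.  -1.3  0.6]
0.112 [0.5107 0.0292 0.1118] [-1.  -1.4  0.5]
0.109 [0.5107 0.0292 0.1088] [-1.  -1.   0.5]
0.106 [0.5106 0.0292 0.1058] [-0.9 -1.6  0.5]
0.103 [0.5107 0.0292 0.1028] [-1.1 -1.2  0.9]
0.1 [0.5107 0.0292 0.0998] [-0.4 -0.6 -0.1]
0.099 [0.5108 0.0292 0.099 ] [-1.  -0.9  0.4]
0.0982 [0.5108 0.0292 0.0982] [-0.8 -0.5  0.8]
0.0974 [0.5109 0.0292 0.0978] [-2.6 -0.   6.3]
13.7167 0.02166994949838782
```

Contact came at exactly the seated height. I release, back off and check the lid from above, then look at the bar.

```bash
python3 - <<'E'
from h import *
Y=np.radians(14.69)
ctrl.ungrasp(); x,y=.5108,.0292
ctrl.movel([x,y,.2],max_speed=.12)
p,q=look([.51,.0296,.09],Y,.33); ctrl.movel(list(p),max_speed=.2); ctrl.pause(.15)
im,P=shot("w_seat")
k=reg(P,(.5103,.0296),(.056,.056),.085,.105); A=np.c_[k[:,:2]-[.5103,.0296],np.ones(len(k))]
c=np.linalg.lstsq(A,k[:,2],rcond=None)[0]; print("lid plate z",c[2].round(4),"tilt",np.degrees(c[:2]).round(2),circ(k))
for cc in ((.428,.006),(.592,.049)):
    s=reg(P,cc,(.02,.02),.120,.131); print("floor",len(s),s.mean(0).round(4))
Yb=np.radians(-14); yb=best_yaw([.482,-.301,.2],Yb); print("yb",yb)
p,q=look([.482,-.301,.018],yb,.33); ctrl.movep(list(p),q); ctrl.pause(.15)
im,P=shot("w_bar"); b=reg(P,(.482,-.301),(.15,.07),.0145,.024); print("bar",len(b),b.mean(0).round(4),cv2.minAreaRect(b[:,:2].astype(np.float32)),get_state()["time"])
E
python3 -c "
import cv2,numpy as np
cv2.imwrite('pics/s2.png',cv2.resize(np.hstack([cv2.imread('pics/w_seat.png'),cv2.imread('pics/w_bar.png')]),(800,300)))"
```

```text
lid plate z 0.0941 tilt [-0.1 -0. ] [0.5105 0.0302 0.0512]
floor 703 [0.4309 0.0072 0.1267]
floor 765 [0.5921 0.051  0.1279]
yb -0.24434609527920614
bar 5026 [ 0.492  -0.3028  0.0186] ((0.479971319437027, -0.29964885115623474), (0.018041478469967842, 0.24896393716335297), 75.27690124511719) 17.6417
```

View pics/s2.png

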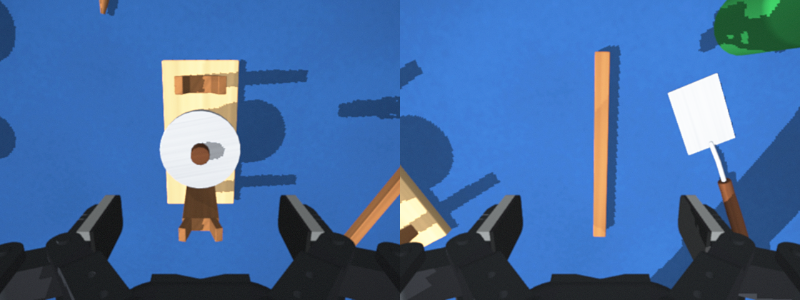

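The lid sits level and centred on the tin (200,148 left). The bar lies at (601,145 right) with more than 85 mm to the trowel, so I grasp it.

Run:
```python
from h import *
Yb=np.radians(-14.72); q=down(Yb); x,y=.480,-.2997
ctrl.movep([x,y,.10],q)
ctrl.movel([x,y,.005],max_speed=.1)
s=get_state(); print("bottom",s["contact_force"].round(1),s["tcp_pos"].round(4))
ctrl.close_gripper(60)
s=get_state(); print("shut",s["width"],s["contact_force"].round(1),s["tcp_pos"].round(4))
ctrl.movel([x,y,.08],max_speed=.1); ctrl.movel([x,y,.25],max_speed=.2)
Y=np.radians(14.69); X=.5103,.0297
ctrl.movep([.50,-.15,.25],down(Y)); ctrl.movel([*X,.25],max_speed=.2)
ctrl.pause(.2); s=get_state(); print(s["width"],s["contact_force"].round(1),s["tcp_pos"].round(4),s["time"])
im,P=shot("w_bh"); 
t=s["tcp_pos"]; b=reg(P,t,(.15,.08),t[2]-.01,t[2]+.035); np.save("b.npy",b)
r=cv2.minAreaRect(b[:,:2].astype(np.float32)); print(len(b),r)
```

```text
bottom [-0.2  0.1  0.4] [ 0.4804 -0.3001  0.0056]
shut 0.01661591687043646 [-1.5  1.6  4.9] [ 0.4801 -0.2998  0.0054]
0.015926009459985957 [ 0.2 -0.3 -1.2] [0.5103 0.0285 0.2501] 23.6833
21548 ((0.5380454659461975, 0.033767588436603546), (0.14875677227973938, 0.043452486395835876), 7.00361442565918)
```

View pics/w_bh.png

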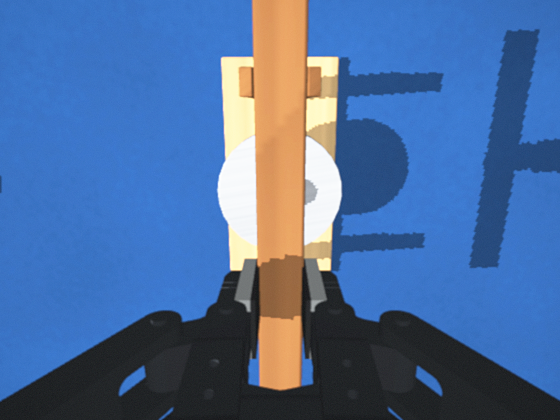

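The bar (columns 253–305) is held straight along the stand, over the lid and the far notch (280,82). I measure its pitch and lateral offset.

Run:
```python
from h import *
P=np.load("w_bh.npy"); s=get_state(); t=s["tcp_pos"]; print(t.round(4))
m=np.zeros((420,560),bool); m[5:255,245:315]=1
Q=P[m]; Q=Q[~np.isnan(Q[:,0])]; Q=Q[abs(Q[:,2]-t[2]-.013)<.02]
Y=np.radians(14.69); e=np.array([np.cos(Y),np.sin(Y)]); n=np.array([-e[1],e[0]])
d=Q[:,:2]-[.5103,.0297]; u,v=d@e,d@n
print("u",u.min(),u.max(),"v",np.percentile(v,[1,99]).round(4))
for lo,hi in ((.02,.045),(.045,.07),(.07,.095),(.095,.125)):
    w=(u>lo)&(u<hi); print(lo,w.sum(),"vmid",(np.percentile(v[w],[2,98]).mean()).round(4),"z",(np.median(Q[w,2])-t[2]).round(4)) if w.sum() else 0
print("tcp v",(t[:2]-[.5103,.0297])@n)
```

```text
[0.5103 0.0287 0.2501]
u 0.015357361608344638 0.10088030186991433 v [-0.009   0.0085]
0.02 3166 vmid -0.0002 z 0.0133
0.045 3718 vmid -0.0002 z 0.0133
0.07 4386 vmid -0.0003 z 0.0134
0.095 1109 vmid -0.0004 z 0.0133
tcp v -0.0009543086025970863
```

Level and centred to within 0.5 mm, so I lower it.

Run:
```python
from h import *
x,y=.5103,.0299
ctrl.movel([x,y,.165],max_speed=.12)
ctrl.pause(.15); f0=get_state()["contact_force"].copy()
for z in list(np.arange(.158,.1345,-.004))+list(np.arange(.134,.1285,-.0007)):
    ctrl.movel([x,y,z],max_speed=.03); s=get_state(); f=s["contact_force"]-f0
    print(round(z,4),s["tcp_pos"].round(4),f.round(1))
    if abs(f).max()>4: break
print(s["time"],s["width"])
```

```text
0.158 [0.5102 0.0299 0.1578] [ 0.1  0.1 -0.1]
0.154 [0.5102 0.0299 0.1538] [ 0.9 -0.4  0.3]
0.15 [0.5102 0.0299 0.1498] [-0.5 -0.4 -0.1]
0.146 [0.5101 0.0299 0.1458] [-0.8 -0.3 -0.9]
0.142 [0.5102 0.0299 0.1418] [ 0.3 -0.3  0.4]
0.138 [0.5101 0.0299 0.1378] [-0.1 -0.2 -0.6]
0.134 [0.5102 0.0299 0.1338] [-0.5  0.4 -0. ]
0.1333 [0.5103 0.0299 0.1333] [-0.   0.2 -0.2]
0.1326 [0.5103 0.0299 0.1326] [-1.   0.9 -0.1]
0.1319 [0.5104 0.0299 0.1323] [-2.  -0.3  5.9]
27.575 0.01606841444931232
```

Run:
```python
from h import *
ctrl.ungrasp(); ctrl.movel([.5103,.0299,.26],max_speed=.12)
p,q=look([.51,.0296,.13],np.radians(14.69),.33); ctrl.movep(list(p),q); ctrl.pause(.15)
im,P=shot("w_end"); Y=np.radians(14.69); e=np.array([np.cos(Y),np.sin(Y)]); n=np.array([-e[1],e[0]])
b=reg(P,(.51,.03),(.15,.06),.138,.16); d=b[:,:2]-[.5103,.0297]; u,v=d@e,d@n; w=abs(v)<.007; u=u[w];z=b[w,2]
print("u",u.min(),u.max(),"z,slope",np.polyfit(u,z,1)[::-1])
k=reg(P,(.5103,.0296),(.056,.056),.085,.105); print("lid",circ(k),np.median(k[:,2]))
A=np.c_[k[:,:2]-k[:,:2].mean(0),np.ones(len(k))]; print(np.degrees(np.linalg.lstsq(A,k[:,2],rcond=None)[0][:2]))
sd=vision.grab_frame("side")[0]; cv2.imwrite("pics/end.png",cv2.resize(np.hstack([im,cv2.resize(sd[150:270,180:340],(560,420))]),(800,300))); print(get_state()["time"])
```

```text
u -0.12442549007976356 0.12472410090066871 z,slope [0.14567018 0.00072417]
lid [0.5106 0.0301 0.0512] 0.09408074612514128
[-0.12390155 -0.0358162 ]
30.075
```

View pics/end.png

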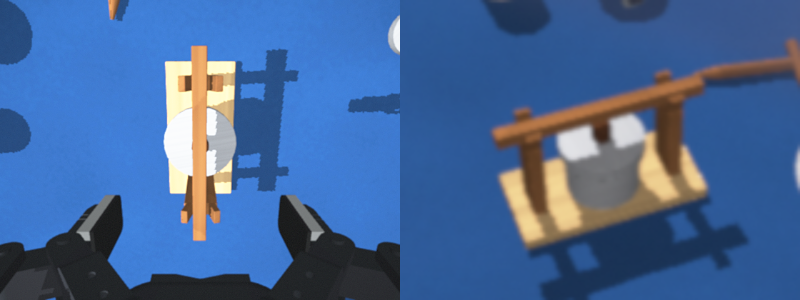

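The bar lies level in both notches (200,82 and 200,212), centred with its top at 145.7 mm. The lid underneath is level and seated.

```bash
python3 -c "
from station import ticket
print(ticket.close_job())"
```

```text
the job is handed in; nothing more can be done
None
```

The lid is seated level on the tin and the bar rests level in both notches. Both were set down without dropping, nothing else was touched, and the job was handed in at about 30 s.

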